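Clear the chips and snap the carrying handle onto a bao board

ROBOT

A 6-joint arm with a two-finger parallel gripper is mounted at the origin on the work surface. World frame = base frame: x ahead of the robot, y to its left, z up, the work surface at z = 0. Lengths are in m, angles in rad, forces in N, time in s.
With the tool pointing down it reaches from about 0.3 to 0.75 m from the base axis. Payload 8.5 kg.
Tool frame: the origin (TCP) lies midway between the tips of the shut fingers; the grasp point (between the pads) lies bot.hold_point_z behind it (bot.hold_point_z is the distance from the TCP to the grasp point, in m); z points along the fingers, y is the direction in which the jaws open and shut (so a half turn about z gives the same grasp; the last joint's range is limited). The gripper opens to 85 mm and grips with 20 to 120 N. Pads are 22 mm wide; open, the fingers measure 114 mm over their backs; the gripper's body (76 mm by 85 mm) begins 54 mm behind the grasp point. The pads swing forward as they close: fully open they stand 13 mm farther back than shut.
Start: joints at [0.945, 0.381, 1.297, -0, 1.464, -0.215], TCP at [0.22, 0.504, 0.231] pointing down, gripper open.
Joint ranges: [-3.11, 3.11], [-0.89, 2.33], [0.22, 2.48], [-1.42, 4.56], [0.17, 2.85], [-2.88, 2.88]. Speed limits (rad/s): [2.39, 2.39, 3.14, 3.14, 3.14, 3.14].

INTERFACE

Orientations are given as a rotation vector (axis times angle).
In Python, from cell import bot gives the robot as it stands.
- The arm moves only by the tool arm_command, never from a script. Its argument "motion" is text: rows parted by semicolons, each of 6 numbers parted by spaces: the shift along the tool's x, y, z in mm, then the turn, a rotation vector about the tool's x, y, z in degrees. A call has exactly 8 rows; each row is the pose to reach, as a shift and turn from the pose commanded when the call began, along the tool's axes at that moment; what a row does not reach only later rows make up. A row lasts 1/12 s, in which the tool goes at most 41.7 mm and 7.16 degrees, less where a joint would pass 70% of its speed; a pose out of reach is approached as far as the arm can. A call with a gripper value outside its range is refused whole. "hand" is the gripper's target within -1 to 1 (fully open at 1, half-way at 0, shut at -1), set as the call begins (left out, the last holds). The fingers move at their own pace and stop on an object; "grip_force" is the grip in N (left out, the last holds). Time passes only in rows, so rows that repeat a pose let the fingers close, or fill a call up. It gives the time, the measured TCP pose, the force and the opening at its end, in the units of the state.
- bot.get_state(): the state, without advancing time (a new reading comes with each control period).
- bot.capture(name): name is "scene" or "side" or "wrist"; returns a dict with "image" (420x560x3 uint8, red, green, blue), "intrinsics" (3x3 intrinsics, pixels), "distortion" ([k1, k2, p1, p2, k3] as OpenCV has them; the pictures are not rectified), "R" (3x3) and "t" (3): a world point X has camera coordinates R X + t. Camera axes: x right, y down, z forward; pixel columns grow to the right and rows downward; lengths in m; the calibration is good to about 2 mm. A picture is of the moment at which its call begins. There is no depth.
- bot.job_done(): hands the job in, once; it reports no verdict.
The state is a dict: "time": time; "joint_positions": joint angles; "dq": joint speeds; "effort": joint torques, N m; "ee_pos": TCP position; "tcp_rot": TCP orientation; "ft_force": force on the tool from outside, world axes, zero at the start; "torque": the same for the moment, N m; "opening": finger opening in m.
Only numpy, scipy, OpenCV 4.12 (cv2) and the standard library are available. Lean on these libraries where they do the work, as an engineer would, in place of code of your own. Each camera call takes 0.05 s, during which the arm holds its last target. There are 200 camera calls.

TASK

Pick up the pale sanding block and, with it, sweep the three loose wood chips off the rubber pad and right off the sapele plank onto the cart, then lay the block down on the cart. Take the brass-plated carrying handle from its plywood rest, press its stub into the socket in the middle of the pad until it snaps past the catches and the plate sits flat and square on the pad, and keep pressing: finish with the gripper still on the handle, holding it down with a firm, steady push, not letting go. Leave the marbles, the rasp and the bradawl alone.

Things in the scene. Friction and masses are not known exactly. Their poses are not given: they have to be found in the camera images.
- plank: Dark sapele plank, fixed. Origin on its underside (cart level) below the socket; z up, +y along the plank towards the pits. Spans x -60 to +60, y -62 to +330 mm; 40 mm thick. Five pits 34 mm wide, 14 deep at x = 0, y = 85, 129, 173, 217, 261 mm. Cam lock hold-down at y = 300, 120 mm tall, post beside the plank at x = -82 mm.
- socket (a point): Centre of the socket's mouth, level with the pad's top, 43 mm above the cart. Hole 16 mm (plank x) by 20 mm (plank y), 40 mm deep. Spring balls 10 mm wide in its two x walls, 16 mm below this point, leave an 8 mm gap. Forcing the stub's head between them takes about 7 to 10 N; then the force drops suddenly over the last 7 mm.
- pad: Black rubber pad round the socket, 84 mm (plank x) by 76 mm (plank y), top 43 mm above the cart. It gives straight down under load, about 4 N per mm, and is fully squeezed (2.5 mm) at 10 N, solid after that. Origin at the centre of its underside, 40 mm above the cart.
- catch_near (a joint): Spring ball in the socket's -x wall: 0 when out, about 0.0025 m when pushed aside by the stub's head, 0 again after the snap.
- catch_far (a joint): The same in the +x wall.
- handle: Carrying handle, 160 g. Brass plate 72 (x) by 64 (y) by 8 mm; brown wooden grip 24 (x) by 58 (y) mm, 8 to 50 mm above the plate's underside; steel stub below: round head 13 (x) by 17 (y) mm centred 23.5 mm and ending 30 mm under the plate, neck 6 by 12. Origin: centre of plate's underside, z up. Fits either way round, x along plank x; seated origin 40.5 to 43 mm above the cart.
- rest: Plywood rest for the handle, fixed to the cart, 84 by 76 by 36 mm with a 34 by 36 mm hole that the stub hangs in with much room; origin at the centre of its underside, same yaw as the handle at the start.
- block: Pale ash sanding block with cork sole, 36 mm (x) by 110 mm (y) by 45 mm tall, 120 g, lying flat on the cart. Origin at the centre of its underside, z up.
- chip0: Loose flat chip of brown wood, 30 (x) by 26 (y) by 8 mm, 10 g, starting on the rubber pad. Origin at the centre of its underside. Only to be pushed with the block, not gripped or pressed by the fingers.
- chip1: Loose flat chip of brown wood, 30 (x) by 26 (y) by 8 mm, 10 g, starting on the rubber pad. Origin at the centre of its underside. Only to be pushed with the block, not gripped or pressed by the fingers.
- chip2: Loose flat chip of brown wood, 30 (x) by 26 (y) by 8 mm, 10 g, starting on the rubber pad. Origin at the centre of its underside. Only to be pushed with the block, not gripped or pressed by the fingers.
- marble0_center (a point): Centre of a clear glass marble 25 mm in diameter, lying in a pit of the plank; its top is 51 mm above the cart. Leave alone.
- marble1_center (a point): Centre of a clear glass marble 25 mm in diameter, lying in a pit of the plank; its top is 51 mm above the cart. Leave alone.
- marble2_center (a point): Centre of a clear glass marble 25 mm in diameter, lying in a pit of the plank; its top is 51 mm above the cart. Leave alone.
- marble3_center (a point): Centre of a clear glass marble 25 mm in diameter, lying in a pit of the plank; its top is 51 mm above the cart. Leave alone.
- rasp: Half-round rasp with a red handle, 320 mm long (x, handle at -x), lying on the cart. Origin at cart level, 160 mm from the handle's end. Leave alone.
- bradawl: Bradawl with a brass-capped wooden handle, 26 mm thick, 130 mm long (x, point at +x), lying on the cart. Origin at cart level, near the point end of the handle. Leave alone.
Things that resemble listed ones, but are neither listed nor needed, are in the scene too. Leave any orange or red look-alike of the block alone. Leave any pink look-alike of the handle alone.

How it is judged:
On the way, in this order (a step that is already met when the one before it is completed fails the run):
1. the sanding block is held low over the pad while chips lie there (contact force between the fingers and block above 1 N and z of block in the frame of plank between 0.035 and 0.06 m and horizontal distance between block and socket below 0.11 m and not (height (world z) of each of chip0, chip1, chip2 below 0.03 m)), for 0.1 s.
2. all three chips are off the plank and the block is still in the hand (height (world z) of each of chip0, chip1, chip2 below 0.03 m and contact force between the fingers and block above 1 N), for 0.1 s.
3. the handle has snapped home: plate on the pad, square with the plank, both catches sprung back out (z of handle in the frame of plank below 0.0445 m and horizontal distance between handle and socket below 0.004 m and angle between the x axis of handle and the x axis of plank, either way round below 0.2 rad and angle between handle's own z axis and vertical below 0.06 rad and value of joint each of catch_near, catch_far below 0.001 m), for 0.1 s.
At the end, for the whole second after the job is handed in: Still held: handle presses the pad with over 6 N, gripper on it; plate on the pad (origin under 44.5 mm up, within 4 mm of the socket, 0.2 rad of square, 0.06 rad of level). Chips off the plank (under 30 mm up). Block released, at rest on the cart (under 30 mm up) (z of handle in the frame of plank below 0.0445 m and horizontal distance between handle and socket below 0.004 m and angle between the x axis of handle and the x axis of plank, either way round below 0.2 rad and angle between handle's own z axis and vertical below 0.06 rad and contact force between handle and pad above 6 N and contact force between the fingers and handle above 3 N and linear speed of each of handle, block below 0.02 m/s and height (world z) of each of chip0, chip1, chip2, block below 0.03 m and contact force between the fingers and block below 0.1 N); the arm keeps its last pose, push and grip.
It fails at once if a marble, the rasp or the bradawl was disturbed (moved more than 25 mm) (distance of any of marble0_center, marble1_center, marble2_center, marble3_center, rasp, bradawl from where it was at the start of the episode above 0.025 m).
It fails at once if a chip was gripped or pressed by the fingers (over 3 N) (contact force between the fingers and chip0 above 3 N or contact force between the fingers and chip1 above 3 N or contact force between the fingers and chip2 above 3 N).
It also fails if it takes over 72 s, if anything falls off the work surface, if the arm or the gripper's body presses on something with over 40 N, if the wrist force passes 120 N, or if a joint passes its speed limit or range.

## Working session

There is one attempt and no reset: what is moved stays moved. The work goes in short steps, Python scripts to look and compute and a tool call to move; the robot and the scene stay as the last step left them, time stands still between calls to the robot, and variables do not carry over. Pictures are saved under pics/ and viewed, about 8 in all and at most 12, crops included, and the job is handed in when it is done.

Besides the shell and the picture viewer there is one more tool, called after "Call:" as name(argument=value, ...), one argument or row to a line, values as JSON. arm_command: Moves the arm, as the interface text tells. Its arguments: {"type":"object","properties":{"motion":{"type":"string"},"hand":{"type":"number"},"grip_force":{"type":"number"}},"required":["motion"]}

```bash
mkdir -p pics; ls
cat > h.py <<'E'
import numpy as np, cv2, json
from cell import bot
from scipy.spatial.transform import Rotation as R
def cap(n,f):
    c=bot.capture(n); cv2.imwrite(f'pics/{f}.png',c['image'][:,:,::-1]); np.save(f'pics/{f}.npy',c,allow_pickle=True); return c
def load(f): return np.load(f'pics/{f}.npy',allow_pickle=True).item()
def ray(c,uv,z):
    uv=np.array(uv,float).reshape(-1,1,2)
    p=cv2.undistortPoints(uv,np.array(c['intrinsics']),np.array(c['distortion'])).reshape(-1,2)
    d=np.c_[p,np.ones(len(p))]@np.array(c['R']); o=-np.array(c['R']).T@np.array(c['t'])
    s=(z-o[2])/d[:,2]; return o+d*s[:,None]
def proj(c,X):
    r=cv2.Rodrigues(np.array(c['R']))[0]
    return cv2.projectPoints(np.array(X,float).reshape(-1,3),r,np.array(c['t'],float),np.array(c['intrinsics']),np.array(c['distortion']))[0].reshape(-1,2)
def st():
    s=bot.get_state(); return s
E
python3 - <<'E'
from h import *
a=cap('scene','s0'); b=cap('side','d0'); w=cap('wrist','w0')
s=st(); print(s, bot.hold_point_z)
for c in (a,b,w): print(-np.array(c['R']).T@c['t'], np.array(c['R'])[2])
E
```

```text
pics
{'time': 0.15, 'joint_positions': array([ 9.44664697e-01,  3.81070125e-01,  1.29804409e+00,  2.13240353e-05,
        1.46360622e+00, -2.15284010e-01]), 'dq': array([-0.00026171, -0.00114191, -0.00169415,  0.00108903,  0.00053562,
       -0.00125851]), 'effort': array([ 2.25700533e-03, -4.48628497e+01, -2.31345016e+01, -1.57459808e-04,
        3.82383427e-03,  2.08296979e-05]), 'ee_pos': array([0.21951835, 0.50405106, 0.23085246]), 'tcp_rot': array([-6.40734139e-01, -3.07506850e+00,  1.60318282e-03]), 'ft_force': array([-0.00063233, -0.03377124, -0.4112784 ]), 'torque': array([0.03835895, 0.01805347, 0.00525898]), 'opening': 0.08549529413942838} 0.0187
[1.26640831 0.25471661 0.93426745] [-0.62652787 -0.21850478 -0.74814336]
[-0.34945274 -0.96147944  0.89878288] [ 0.57003036  0.62435044 -0.5340898 ]
[0.14971378 0.53311554 0.37356547] [ 0.27412408 -0.12062679 -0.95409914]
```

View pics/s0.png

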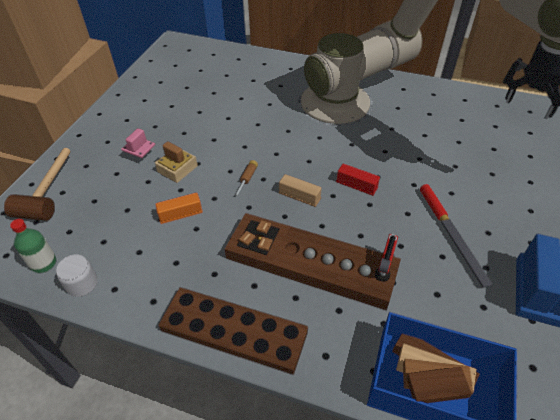

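View pics/d0.png

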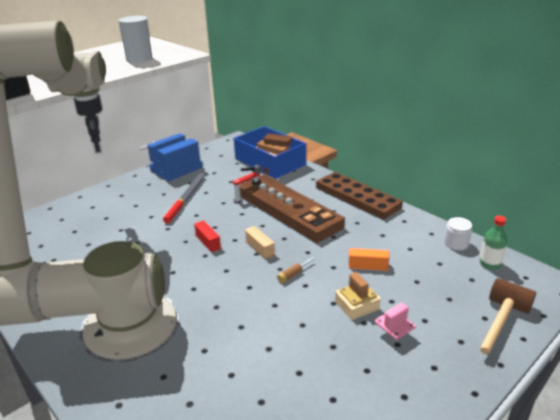

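Scene: pad with three chips near (258,236), plank running right to (395,290), pale block (300,190), handle on rest (176,160), rasp (455,235), bradawl (246,178). Next I'll get coarse positions, with a side-view cross-check.

Run:
```python
from h import *
a=load('s0'); b=load('d0')
def P(n,uv,z,c=a): print(n,ray(c,uv,z).round(3)[:,:2].tolist())
P('pit/marbles top',[[292,247],[309,253],[328,258],[347,264],[366,270]],.043)
P('pad ctr',[[259,236]],.043); P('pad side',[[316,213]],.043,b)
P('plank top corners',[[247,216],[399,257]],.04)
P('bradawl, rasp',[[253,164],[239,191],[424,187],[486,283]],.01)
P('handle grip top',[[175,150]],.086); P('handle side',[[358,281]],.086,b)
# block mask by colour
for nm,c,box,z in (('scene',a,(270,170,330,215),.0),('side',b,(240,220,280,262),0)):
    x0,y0,x1,y1=box; im=c['image'][y0:y1,x0:x1]; hsv=cv2.cvtColor(im,cv2.COLOR_RGB2HSV)
    m=cv2.inRange(hsv,(8,60,90),(28,255,255)); k,_,s,ct=cv2.connectedComponentsWithStats(m); i=1+np.argmax(s[1:,4])
    print(nm,s[i],ct[i]+[x0,y0]); P('blk',[ct[i]+[x0,y0]],.025,c)
    lab=(_==i).astype(np.uint8); cn=cv2.findContours(lab,0,1)[0][0]; ap=cv2.approxPolyDP(cn,2.5,True).reshape(-1,2)+[x0,y0]; print(ap.tolist())
```

```text
pit/marbles top [[0.635, 0.058], [0.639, 0.1], [0.639, 0.146], [0.641, 0.191], [0.644, 0.235]]
pad ctr [[0.629, -0.027]]
pad side [[0.643, -0.012]]
plank top corners [[0.578, -0.079], [0.582, 0.3]]
bradawl, rasp [[0.368, -0.146], [0.479, -0.143], [0.307, 0.327], [0.569, 0.5]]
handle grip top [[0.457, -0.332]]
handle side [[0.44, -0.349]]
scene [  9   4  42  33 618] [300.97572816 187.91747573]
blk [[0.429, 0.016]]
[[285, 174], [279, 182], [280, 187], [289, 191], [288, 195], [292, 192], [311, 198], [315, 206], [320, 198], [320, 187]]
side [  6   7  29  32 550] [260.06181818 242.34      ]
blk [[0.434, 0.011]]
[[247, 229], [246, 240], [265, 258], [272, 256], [273, 242], [255, 227]]
```

Run:
```python
import cv2
import numpy as np
s=cv2.imread('pics/s0.png')
A=cv2.resize(s[130:310,120:400],None,fx=2.8,fy=2.8,interpolation=cv2.INTER_CUBIC)
cv2.imwrite('pics/crop1.png',A)
```

```text
(no output)
```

View pics/crop1.png

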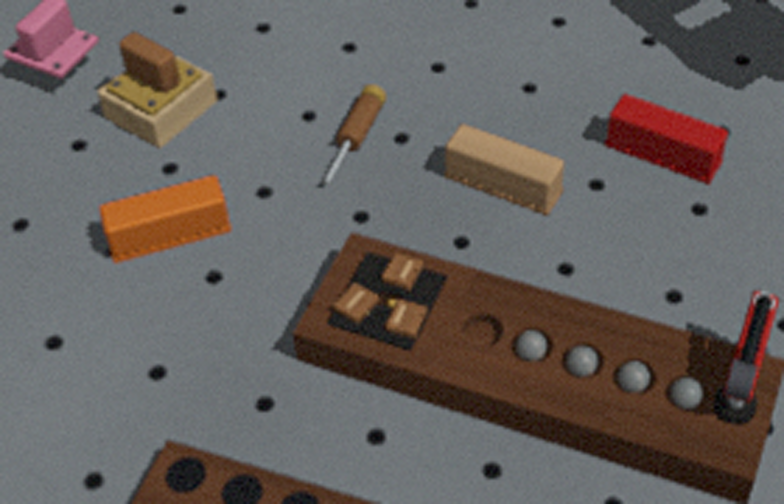

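Scene crop: chips on the pad at crop (402,270), (355,303) and (405,318). The first pit is empty, and marbles sit in pits 2–5. The block is parallel to the plank. I'll move to a hover that sees both block and pad.

```bash
cat >> h.py <<'E'
def tgt(p,phi,ref=None):
    """tool-frame shift mm / turn deg from the current pose to TCP p with jaws (tool y) along world angle phi deg, tool down"""
    s=st(); R0=R.from_rotvec(s['tcp_rot']).as_matrix(); p0=s['ee_pos']
    f=np.radians(phi); y=np.array([np.cos(f),np.sin(f),0]); z=np.array([0,0,-1.]); 
    T=np.c_[np.cross(y,z),y,z]
    sh=R0.T@(np.array(p)-p0)*1e3; rv=np.degrees(R.from_matrix(R0.T@T).as_rotvec())
    print('pos',p0.round(4),'jaw deg',np.degrees(np.arctan2(R0[1,1],R0[0,1])).round(1),'tool z',R0[:,2].round(3)); print('shift',sh.round(1),'turn',rv.round(1))
E
python3 -c "
from h import *
tgt([.52,.07,.26],0)"
```

```text
pos [0.2195 0.5041 0.2309] jaw deg 66.5 tool z [-0.001 -0.001 -1.   ]
shift [-448.8 -278.   -29. ] turn [-0.1  0.  66.5]
```

Call:
arm_command(
  motion="-30 -19 -4 0 0 5;-60 -38 -8 0 0 10;-95 -60 -10 0 0 16;-130 -80 -12 0 0 22;-165 -102 -14 0 0 28;-200 -124 -16 0 0 34;-235 -146 -18 0 0 40;-270 -167 -20 0 0 46",
  hand=1,
  grip_force=40,
)

```text
time: 0.82
ee_pos: [0.401, 0.2414, 0.2514]
tcp_rot: [-1.798, -2.576, 0.0]
ft_force: [1.4, 0.5, 0.1]
opening: 0.0855
```

```bash
python3 -c "
from h import *
tgt([.52,.07,.26],0)"
```

```text
pos [0.401  0.2414 0.2514] jaw deg 20.2 tool z [-0. -0. -1.]
shift [-201.9   52.6   -8.6] turn [-0.  -0.  20.2]
```

Call:
arm_command(
  motion="-35 9 -2 0 0 5;-70 18 -4 0 0 10;-105 27 -6 0 0 15;-140 36 -8 0 0 20.2;-172 45 -8.6 0 0 20.2;-192 50 -8.6 0 0 20.2;-202 52.6 -8.6 0 0 20.2;-202 52.6 -8.6 0 0 20.2",
)

```text
time: 1.48
ee_pos: [0.521, 0.0711, 0.2593]
tcp_rot: [-2.218, -2.224, 0.001]
ft_force: [0.1, -0.2, 0.2]
opening: 0.0856
```

```bash
python3 -c "
from h import *
s=st();print(s['ee_pos'],s['dq'].round(3),s['joint_positions'].round(2))
cap('wrist','w1')"
```

```text
[0.52104768 0.07112266 0.25933994] [ 0.051 -0.028  0.033  0.011  0.002  0.029] [-0.09  0.32  1.31 -0.    1.51 -0.09]
```

View pics/w1.png

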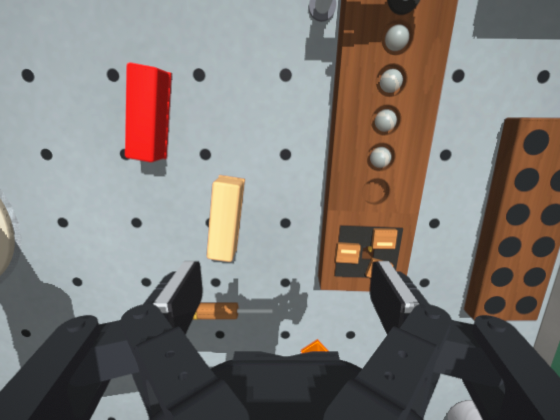

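Wrist view: block top at about (226,218), pad at (370,250) with chips at (347,252) and (385,238) and a third half-hidden near (373,265), marbles in a row up to (398,38). Now measuring.

Run:
```python
from h import *
c=load('w1'); im=c['image']; hsv=cv2.cvtColor(im,cv2.COLOR_RGB2HSV)
print('block px',im[200,225],im[240,239],im[230,213], hsv[200,225])
m=cv2.inRange(hsv,(10,40,170),(28,200,255)); m[:, :195]=0; m[:,255:]=0; m[270:]=0
cn=max(cv2.findContours(m,0,1)[0],key=cv2.contourArea); print(cv2.contourArea(cn),cv2.boundingRect(cn))
X=ray(c,cn.reshape(-1,2),.045)[:,:2]; r=cv2.minAreaRect((X*1e3).astype(np.float32)); print('block top rect',r); 
ap=cv2.approxPolyDP(cn,4,True).reshape(-1,2); print(ap.tolist(),ray(c,ap,.045).round(3)[:,:2].tolist())
# plank edges at top z=.04
e=[[342,0],[320,289],[456,0],[420,289]]
print('plank pts',ray(c,e,.04).round(4)[:,:2].tolist())
mb=[[398,38],[391,81],[386,121],[380,157]]; M=ray(c,mb,.0385)[:,:2]; print('marbles',M.round(4).tolist())
v=M[0]-M[3]; print('yaw',np.degrees(np.arctan2(-v[0],v[1])), np.linalg.norm(v))
yaw=np.arctan2(-v[0],v[1]); ax=v/np.linalg.norm(v)
print('socket est', [(M[i]-ax*d).round(4) for i,d in zip(range(4),(.261,.217,.173,.129))])
blk=(im.max(2)<60).astype(np.uint8)*255
blk[:222]=0; blk[280:]=0; blk[:,:330]=0; blk[:,410:]=0
pts=cv2.findNonZero(blk).reshape(-1,2); print(pts.min(0),pts.max(0))
print('pad corners',ray(c,[[341,226],[404,228],[336,276]],.043).round(4)[:,:2].tolist())
print('chips',ray(c,[[347,250],[385,236]],.051).round(4)[:,:2].tolist())
```

```text
block px [251 225 154] [171 179 182] [253 233 161] [ 22  99 251]
2205.0 (206, 175, 39, 87)
block top rect ((438.94268798828125, 19.27859115600586), (119.49787902832031, 39.23158264160156), 78.77146911621094)
[[219, 175], [212, 183], [206, 255], [230, 261], [244, 179]] [[0.438, 0.078], [0.429, 0.068], [0.413, -0.032], [0.445, -0.041], [0.469, 0.073]]
plank pts [[0.5812, 0.2674], [0.5706, -0.0877], [0.7039, 0.2682], [0.7144, -0.0877]]
marbles [[0.6459, 0.2317], [0.6428, 0.1874], [0.6416, 0.143], [0.6386, 0.1]]
yaw -3.205617124285312 0.13190159363059328
socket est [array([ 0.6313, -0.0289]), array([ 0.6307, -0.0292]), array([ 0.6319, -0.0297]), array([ 0.6313, -0.0288])]
[336 227] [408 279]
pad corners [[0.5944, 0.0099], [0.6783, 0.0072], [0.5918, -0.0648]]
chips [[0.6028, -0.0211], [0.6512, -0.0009]]
```

Pad and marbles agree: socket near (0.632,-0.029), plank yaw about -2 to -3°. Block centre is near (0.437,0.015), yaw about -11°.

```bash
python3 -c "
from h import *
tgt([.437,.015,.09],-11); tgt([.437,.015,.018],-11)"
```

```text
pos [0.5202 0.0724 0.2595] jaw deg 0.2 tool z [-0.001  0.    -1.   ]
shift [-57.2 -83.3 169.6] turn [-0.1 -0.  11.2]
pos [0.5202 0.0724 0.2595] jaw deg 0.2 tool z [-0.001  0.    -1.   ]
shift [-57.2 -83.2 241.6] turn [-0.1 -0.  11.2]
```

Call:
arm_command(
  motion="-12 -17 34 0 0 3;-24 -34 68 0 0 6;-38 -56 102 0 0 9;-57 -83 136 0 0 11;-57 -83 165 0 0 11;-57 -83 195 0 0 11;-57 -83 225 0 0 11;-57 -83 241.5 0 0 11",
)

```text
time: 2.2
ee_pos: [0.4358, 0.0166, 0.0165]
tcp_rot: [-2.416, -2.004, 0.002]
ft_force: [-0.1, 0.2, -1.5]
opening: 0.0855
```

Call:
arm_command(
  motion="0 0 0 0 0 0;0 0 0 0 0 0;0 0 0 0 0 0;0 0 0 0 0 0;0 0 0 0 0 0;0 0 0 0 0 0;0 0 0 0 0 0;0 0 0 0 0 0",
  hand=-1,
  grip_force=40,
)

```text
time: 2.87
ee_pos: [0.4384, 0.0152, 0.02]
tcp_rot: [2.417, 2.003, 0.003]
ft_force: [-0.0, 2.8, 7.1]
opening: 0.0358
```

```bash
python3 -c "
from h import *
print(st()['opening'],st()['ft_force'].round(2));tgt([.437,.015,.13],-11); tgt([.72,-.03,.12],-2)"
```

```text
0.03575858282331989 [-0.05  2.79  7.13]
pos [0.4384 0.0152 0.02  ] jaw deg -10.7 tool z [ 0.003 -0.    -1.   ]
shift [  -0.5   -1.  -110. ] turn [ 0.2 -0.   0.3]
pos [0.4384 0.0152 0.02  ] jaw deg -10.7 tool z [ 0.003 -0.    -1.   ]
shift [  8.  285.4 -99.1] turn [ 0.2  0.  -8.7]
```

Call:
arm_command(
  motion="0 0 -30 0 0 0;0 0 -65 0 0 0;0 0 -100 0 0 0;0 15 -105 0 0 0;0 45 -105 0 0 0;2 80 -105 0 0 -3;4 115 -105 0 0 -6;5 145 -105 0 0 -8.5",
)

```text
time: 3.53
ee_pos: [0.5829, -0.0071, 0.1248]
tcp_rot: [2.26, 2.179, 0.002]
ft_force: [0.5, -0.7, -1.0]
opening: 0.0353
```

```bash
python3 -c "
from h import *
print(st()['opening'],st()['ft_force'].round(2));tgt([.7,-.0315,.12],-2)"
```

```text
0.03529017523725493 [ 0.46 -0.7  -0.97]
pos [ 0.5829 -0.0071  0.1248] jaw deg -2.1 tool z [ 0.002 -0.    -1.   ]
shift [-20.2 117.9   5.1] turn [ 0.1  0.  -0.1]
```

Call:
arm_command(
  motion="-5 30 0 0 0 0;-10 60 0 0 0 0;-16 90 0 0 0 0;-20 112 0 0 0 0;-20 118 5 0 0 0;-20 118 25 0 0 0;-20 118 45 0 0 0;-20 118 55 0 0 0",
)

```text
time: 4.2
ee_pos: [0.6968, -0.0311, 0.0665]
tcp_rot: [-2.262, -2.176, 0.003]
ft_force: [-0.8, -0.6, -2.1]
opening: 0.0352
```

```bash
python3 -c "
from h import *
s=st();print(s['ee_pos'],s['opening'],s['ft_force'].round(2))
cap('wrist','w2');c=cap('scene','s2')
b=cv2.resize(c['image'][150:320,150:400],None,fx=2.4,fy=2.4,interpolation=2); a=load('w2')['image']
o=np.zeros((420,800,3),np.uint8); o[:408,:400]=b[:,:400]; o[:300,400:800]=cv2.resize(a,(400,300)); cv2.imwrite('pics/m2.png',o[:,:,::-1])
tgt([.7,-.0315,.0625],-2)"
```

```text
[ 0.69676008 -0.03108062  0.06652779] 0.035220821982747154 [-0.78 -0.59 -2.09]
pos [ 0.6969 -0.0312  0.067 ] jaw deg -2.2 tool z [-0.004  0.001 -1.   ]
shift [-0.2  3.2  4.5] turn [-0.2 -0.  -0.2]
```

View pics/m2.png

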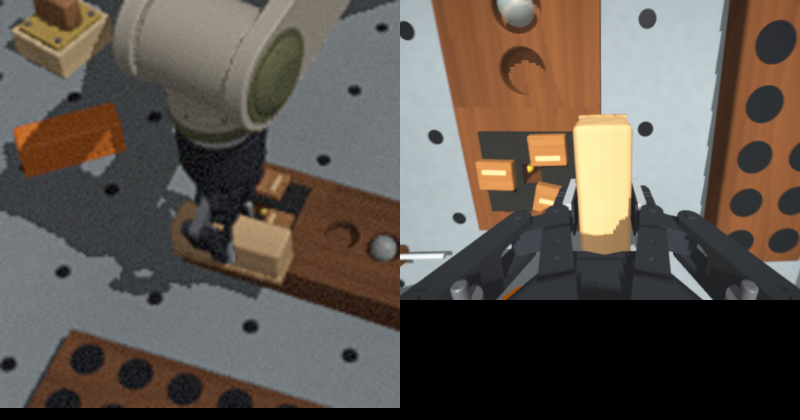

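The composite shows the block low beside the pad at plank +x, with all three chips on its inner side and nothing under it. Sweeping towards plank -x.

Call:
arm_command(
  motion="0 2 2.5 0 0 0;0 2 4 0 0 0;0 0 4.5 0 0 0;0 -8 4.5 0 0 0;0 -18 4.5 0 0 0;0 -28 4.5 0 0 0;0 -38 4.5 0 0 0;0 -48 4.5 0 0 0",
)

```text
time: 4.97
ee_pos: [0.6499, -0.0298, 0.0648]
tcp_rot: [2.263, 2.177, 0.001]
ft_force: [0.8, 0.2, -0.2]
opening: 0.0355
```

```bash
python3 -c "
from h import *
s=st();print(s['opening'],s['ft_force'].round(2));tgt([.54,-.0255,.0625],-2)"
```

```text
0.03553058185176013 [ 0.81  0.19 -0.17]
pos [ 0.6499 -0.0298  0.0648] jaw deg -2.2 tool z [ 0.001 -0.    -1.   ]
shift [  -0.  -110.     2.2] turn [ 0.1  0.  -0.2]
```

Call:
arm_command(
  motion="0 -10 0 0 0 0;0 -21 0 0 0 0;0 -32 0 0 0 0;0 -43 0 0 0 0;0 -54 0 0 0 0;0 -65 0 0 0 0;0 -76 0 0 0 0;0 -86 0 0 0 0",
)

```text
time: 5.63
ee_pos: [0.5638, -0.0264, 0.0648]
tcp_rot: [2.263, 2.177, 0.001]
ft_force: [1.0, 0.8, -0.5]
opening: 0.0352
```

Call:
arm_command(
  motion="0 -8 0 0 0 0;0 -16 0 0 0 0;0 -24 0 0 0 0;0 -34 0 0 0 0;0 -44 0 0 0 0;0 -50 0 0 0 0;0 -50 0 0 0 0;0 -50 0 0 0 0",
)

```text
time: 6.3
ee_pos: [0.5146, -0.0246, 0.0642]
tcp_rot: [2.264, 2.177, 0.001]
ft_force: [-0.4, -0.5, -1.2]
opening: 0.0354
```

```bash
python3 -c "
from h import *
s=st();print(s['ee_pos'],s['opening'],s['ft_force'].round(2))
cap('wrist','w3');cap('side','d3');c=cap('scene','s3')
b=cv2.resize(c['image'][150:320,150:400],None,fx=2.4,fy=2.4,interpolation=2); a=load('w3')['image']
d=cv2.resize(load('d3')['image'][150:250,220:350],None,fx=2.4,fy=2.4,interpolation=2)
o=np.zeros((600,800,3),np.uint8); o[:408,:400]=b[:,:400]; o[:300,400:800]=cv2.resize(a,(400,300));o[310:550,410:722]=d; cv2.imwrite('pics/m3.png',o[:,:,::-1])
tgt([.45,.02,.08],-2)"
```

```text
[ 0.51455955 -0.02456357  0.06417041] 0.03540977595525834 [-0.36 -0.45 -1.2 ]
pos [ 0.5148 -0.0246  0.064 ] jaw deg -2.2 tool z [ 0.001 -0.    -1.   ]
shift [ 42.  -66.5 -16.1] turn [ 0.   0.  -0.2]
```

View pics/m3.png

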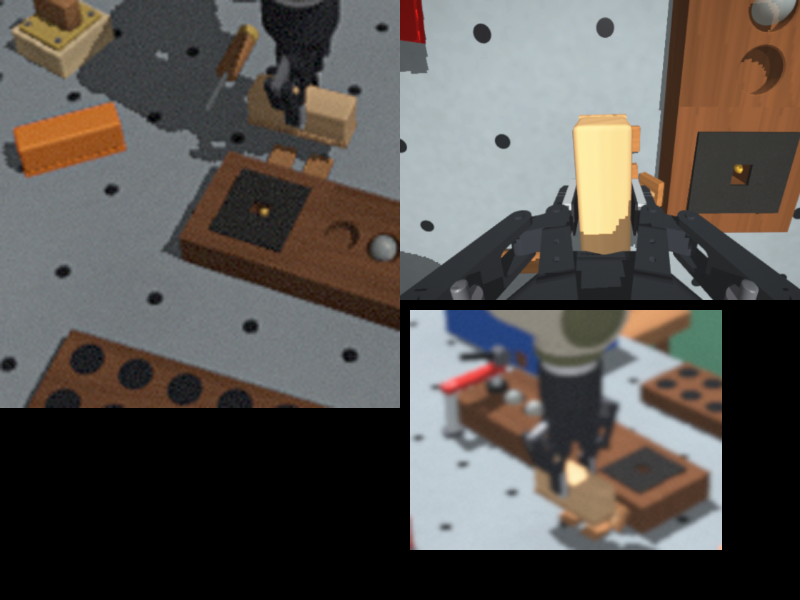

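The pad is clear and the chips lie on the cart beside the plank. One may be leaning on its edge, so I'll re-check later. Next: measure the pad from this close view and plan the lay-down.

Run:
```python
from h import *
tgt([.42,.03,.064],-2)
for f in ('w3',):
    c=load(f); im=c['image']; g=im.max(2)
    m=((g<75)*255).astype(np.uint8); m[:175]=0; m[310:]=0; m[:,:400]=0
    m=cv2.morphologyEx(m,cv2.MORPH_OPEN,np.ones((5,5)))
    k,l,s,ct=cv2.connectedComponentsWithStats(m); i=1+np.argmax(s[1:,4]); print(s[i])
    cn=max(cv2.findContours((l==i).astype(np.uint8),0,1)[0],key=cv2.contourArea)
    h=cv2.convexHull(cn); ap=cv2.approxPolyDP(h,6,True).reshape(-1,2); print(ap.tolist()); X=ray(c,ap,.043)[:,:2]; print(X.round(4).tolist())
    r=cv2.minAreaRect((ray(c,cn.reshape(-1,2),.043)[:,:2]*1e3).astype(np.float32)); print(r)
    print('marble-pit/socket px', ray(c,[[475,243]],.043).round(4))
```

```text
pos [ 0.5148 -0.0246  0.064 ] jaw deg -2.2 tool z [ 0.001 -0.    -1.   ]
shift [ 50.8 -96.9  -0.1] turn [ 0.   0.  -0.2]
[  400   185   160   125 15376]
[[559, 186], [528, 296], [400, 309], [417, 185]]
[[0.6758, 0.0065], [0.6733, -0.0678], [0.5891, -0.074], [0.5923, 0.0104]]
((632.3286743164062, -33.497074127197266), (84.51693725585938, 85.90550231933594), 87.77084350585938)
marble-pit/socket px [[ 0.6319 -0.0279  0.043 ]]
```

Call:
arm_command(
  motion="10 -20 -5 0 0 0;20 -40 -5 0 0 0;30 -60 -5 0 0 0;40 -80 -5 0 0 0;50 -97 0 0 0 0;50 -97 15 0 0 0;50 -97 28 0 0 0;50 -97 38 0 0 0",
)

```text
time: 7.12
ee_pos: [0.4196, 0.0294, 0.0254]
tcp_rot: [2.264, 2.178, 0.0]
ft_force: [-0.1, -0.3, -0.9]
opening: 0.0354
```

Call:
arm_command(
  motion="0 0 1 0 0 0;0 0 2 0 0 0;0 0 3 0 0 0;0 0 3.5 0 0 0;0 0 4 0 0 0;0 0 4 0 0 0;0 0 4 0 0 0;0 0 4 0 0 0",
)

```text
time: 7.78
ee_pos: [0.4194, 0.0293, 0.0221]
tcp_rot: [2.264, 2.177, 0.0]
ft_force: [0.3, 0.1, -1.3]
opening: 0.0354
```

Call:
arm_command(
  motion="0 0 1 0 0 0;0 0 2 0 0 0;0 0 2 0 0 0;0 0 2 0 0 0;0 0 2 0 0 0;0 0 2 0 0 0;0 0 2 0 0 0;0 0 2 0 0 0",
)

```text
time: 8.45
ee_pos: [0.4194, 0.0293, 0.02]
tcp_rot: [2.264, 2.178, 0.0]
ft_force: [-1.2, -0.0, 3.7]
opening: 0.0357
```

Call:
arm_command(
  motion="0 0 0 0 0 0;0 0 0 0 0 0;0 0 0 0 0 0;0 0 0 0 0 0;0 0 0 0 0 0;0 0 -20 0 0 0;0 0 -50 0 0 0;0 0 -90 0 0 0",
  hand=1,
)

```text
time: 9.12
ee_pos: [0.4181, 0.0295, 0.1096]
tcp_rot: [-2.262, -2.174, 0.004]
ft_force: [0.7, 0.9, -0.2]
opening: 0.0853
```

Run:
```python
from h import *
print(st()['ft_force'],st()['opening']);
# handle yaw from scene image: grip top edge / plate corner pixels in crop1 (scale 2.8, offset 120,130)
a=load('s0'); f=lambda u,v:[120+u/2.8,130+v/2.8]
X=ray(a,[f(123,37),f(165,70)],.086)[:,:2]; Y=ray(a,[f(137,35),f(179,66)],.086)[:,:2]
print(X.round(3).tolist(),Y.round(3).tolist())
pc=ray(a,[f(98,92),f(152,117),f(213,72)],.044)[:,:2]; print('plate/rest corners',pc.round(3).tolist())
```

```text
[ 0.73935888  0.86627635 -0.19929285] 0.08533883595621673
[[0.442, -0.373], [0.472, -0.313]] [[0.435, -0.362], [0.462, -0.303]]
plate/rest corners [[0.482, -0.389], [0.497, -0.322], [0.42, -0.294]]
```

```bash
python3 -c "
from h import *
tgt([.47,-.29,.26],-23)"
```

```text
pos [0.4181 0.0295 0.1096] jaw deg -2.3 tool z [-0.005  0.001 -1.   ]
shift [-317.1   63.7 -151. ] turn [-0.3  0.  20.7]
```

Call:
arm_command(
  motion="-20 0 -35 0 0 0;-55 5 -55 0 0 3;-95 15 -70 0 0 7;-133 25 -80 0 0 11;-170 35 -95 0 0 14;-208 44 -110 0 0 17;-245 52 -125 0 0 20;-280 58 -140 0 0 20.7",
)

```text
time: 9.78
ee_pos: [0.4663, -0.2549, 0.2506]
tcp_rot: [-2.622, -1.731, 0.0]
ft_force: [0.7, 1.0, -0.2]
opening: 0.0855
```

Call:
arm_command(
  motion="-20 3 -5 0 0 0;-32 5 -9 0 0 0;-35 6 -10 0 0 0;-35 6 -10 0 0 0;-35 6 -10 0 0 0;-35 6 -10 0 0 0;-35 6 -10 0 0 0;-35 6 -10 0 0 0",
)

```text
time: 10.45
ee_pos: [0.4584, -0.2865, 0.2599]
tcp_rot: [-2.618, -1.737, 0.0]
ft_force: [-0.9, 0.3, -0.4]
opening: 0.0858
```

```bash
python3 -c "
from h import *
s=st();print(s['ee_pos'],s['joint_positions'].round(2))
cap('wrist','w4');cap('scene','s4');cap('side','d4')"
```

```text
[ 0.45838612 -0.28647774  0.25987957] [-0.78  0.35  1.27  0.    1.53 -0.38]
```

View pics/w4.png

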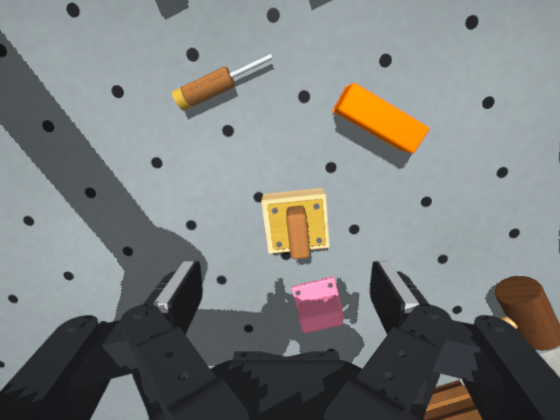

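The wrist view shows the brass plate at about (297,222) with the grip across it, the pink look-alike right beside it at (318,305), orange block at (382,118) and bradawl at (220,85). Measuring plate yaw and centre.

Run:
```python
from h import *
c=load('w4'); im=c['image']; hsv=cv2.cvtColor(im,cv2.COLOR_RGB2HSV)
for p in [(275,225),(268,225),(295,192),(298,215),(300,245),(320,215)]: print(p,im[p[1],p[0]],hsv[p[1],p[0]])
m=cv2.inRange(hsv,(20,120,100),(32,255,255)); m[:170]=0;m[275:]=0;m[:,:245]=0;m[:,345:]=0
m=cv2.morphologyEx(m,cv2.MORPH_CLOSE,np.ones((3,3)))
cn=max(cv2.findContours(m,0,1)[0],key=cv2.contourArea); X=(ray(c,cn.reshape(-1,2),.044)[:,:2]*1e3).astype(np.float32)
print(cv2.contourArea(cn),cv2.boundingRect(cn)); r=cv2.minAreaRect(X); print('plate',r,cv2.boxPoints(r).round(1).tolist())
g=cv2.inRange(hsv,(8,120,60),(17,255,255)); g[:170]=0;g[275:]=0;g[:,:270]=0;g[:,330:]=0
cn=max(cv2.findContours(g,0,1)[0],key=cv2.contourArea); print('grip',cv2.contourArea(cn),cv2.boundingRect(cn)); ap=cv2.approxPolyDP(cn,2,True).reshape(-1,2); print(ap.tolist())
print(ray(c,ap,.086)[:,:2].round(4).tolist())
```

```text
(275, 225) [225 185  72] [ 22 173 225]
(268, 225) [252 238 174] [ 25  79 252]
(295, 192) [221 189 131] [ 19 104 221]
(298, 215) [210 138  77] [ 14 162 210]
(300, 245) [201 132  74] [ 14 161 201]
(320, 215) [228 189  72] [ 23 174 228]
1558.0 (267, 199, 59, 51)
plate ((449.7427062988281, -346.5397033691406), (64.9169921875, 71.74830627441406), 73.1706771850586) [[406.0, -367.20001220703125], [474.70001220703125, -388.0], [493.5, -325.8999938964844], [424.79998779296875, -305.1000061035156]]
grip 920.5 (287, 206, 23, 53)
[[302, 206], [287, 209], [290, 254], [297, 258], [306, 257], [309, 253], [306, 217]]
[[0.4683, -0.3129], [0.4512, -0.3096], [0.4325, -0.3632], [0.4382, -0.3714], [0.4487, -0.3744], [0.454, -0.3709], [0.4676, -0.327]]
```

Plate rect measures 64.9×71.7 mm (expected 64×72): centre (0.450,-0.3465), yaw -17°. Going in to grasp.

```bash
python3 -c "
from h import *
tgt([.4497,-.3465,.052],-16.9)"
```

```text
pos [ 0.4583 -0.2869  0.2599] jaw deg -22.9 tool z [-0.  0. -1.]
shift [-58.2  15.2 207.9] turn [-0. -0. -6.]
```

Call:
arm_command(
  motion="-18 5 10 0 0 -2;-38 10 30 0 0 -4;-52 14 60 0 0 -6;-58.2 15.2 92 0 0 -6;-58.2 15.2 125 0 0 -6;-58.2 15.2 158 0 0 -6;-58.2 15.2 188 0 0 -6;-58.2 15.2 208 0 0 -6",
)

```text
time: 11.27
ee_pos: [0.4488, -0.346, 0.0491]
tcp_rot: [-2.522, -1.868, 0.0]
ft_force: [-0.9, -0.7, -0.8]
opening: 0.0853
```

Call:
arm_command(
  motion="0 0 0 0 0 0;0 0 0 0 0 0;0 0 0 0 0 0;0 0 0 0 0 0;0 0 0 0 0 0;0 0 0 0 0 0;0 0 0 0 0 0;0 0 0 0 0 0",
  hand=-1,
  grip_force=80,
)

```text
time: 11.93
ee_pos: [0.4501, -0.3474, 0.0536]
tcp_rot: [2.522, 1.868, 0.0]
ft_force: [-0.1, 0.3, 6.8]
opening: 0.0228
```

Call:
arm_command(
  motion="0 0 -10 0 0 0;0 0 -25 0 0 0;0 0 -45 0 0 0;0 0 -70 0 0 0;0 0 -85 0 0 0;0 0 -90 0 0 0;0 0 -90 0 0 0;0 0 -90 0 0 0",
)

```text
time: 12.6
ee_pos: [0.4493, -0.3465, 0.1415]
tcp_rot: [-2.524, -1.87, 0.0]
ft_force: [-0.1, -0.5, -1.6]
opening: 0.0229
```

```bash
python3 -c "
from h import *
print(st()['opening'],st()['ft_force'].round(2))
c=cap('wrist','w5');tgt([.632,-.029,.142],-2.2)"
```

```text
0.02292524693998734 [-0.09 -0.48 -1.64]
pos [ 0.4491 -0.3464  0.141 ] jaw deg -16.9 tool z [-0.001  0.001 -1.   ]
shift [356.9  82.4  -0.8] turn [ -0.1  -0.1 -14.7]
```

View pics/w5.png

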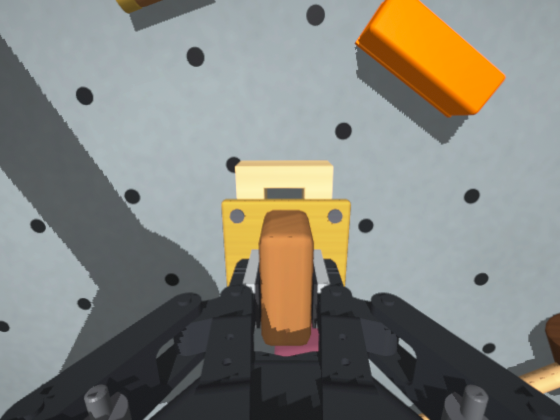

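Handle is held square, with plate far corners at (223,200) and (350,200). Working out the plate's offset from the TCP.

Run:
```python
from h import *
c=load('w5'); s=st(); im=c['image']; hsv=cv2.cvtColor(im,cv2.COLOR_RGB2HSV)
m=cv2.inRange(hsv,(20,120,100),(32,255,255)); m[:196]=0; m[270:]=0; m[:,:200]=0; m[:,370:]=0
cn=max(cv2.findContours(m,0,1)[0],key=cv2.contourArea)
R0=R.from_rotvec(s['tcp_rot']).as_matrix()
for row in (205,215,225):
    xs=np.where(m[row])[0]; print(row,xs.min(),xs.max(),end=' ')
    for z in (.1325,): 
        L=(ray(c,[[xs.min()-.5,row],[xs.max()+.5,row]],z)-s['ee_pos'])@R0*1e3; print(L.round(1).tolist(), 'w',np.linalg.norm(L[0]-L[1]).round(1),'mid y',L[:,1].mean().round(2))
for col in (235,250,320,340):
    ys=np.where(m[:,col])[0]; L=(ray(c,[[col,ys.min()-.5]],.1325)-s['ee_pos'])@R0*1e3; print(col,ys.min(),L.round(2))
```

```text
205 222 350 [[29.7, -34.2, 8.5], [29.6, 36.2, 8.4]] w 70.5 mid y 1.02
215 223 349 [[23.9, -34.0, 8.5], [23.9, 36.1, 8.4]] w 70.1 mid y 1.02
225 223 348 [[18.0, -34.4, 8.5], [18.0, 35.9, 8.4]] w 70.3 mid y 0.74
235 200 [[ 32.77 -26.67   8.54]]
250 199 [[ 33.32 -18.5    8.53]]
320 199 [[33.3  19.46  8.46]]
340 200 [[32.74 30.34  8.45]]
```

```bash
python3 -c "
from h import *
tgt([.629,-.104,.141],-2.2)"
```

```text
pos [ 0.4491 -0.3464  0.141 ] jaw deg -16.9 tool z [-0.001  0.001 -1.   ]
shift [2.843e+02 1.014e+02 1.000e-01] turn [ -0.1  -0.1 -14.7]
```

Call:
arm_command(
  motion="20 7 0 0 0 -2;55 20 0 0 0 -5;92 33 0 0 0 -8;130 46 0 0 0 -11;168 60 0 0 0 -14;205 73 0 0 0 -14.7;240 86 0 0 0 -14.7;265 95 0 0 0 -14.7",
)

```text
time: 13.32
ee_pos: [0.6186, -0.1179, 0.1403]
tcp_rot: [-2.26, -2.178, 0.001]
ft_force: [0.4, 0.2, -1.3]
opening: 0.0225
```

Call:
arm_command(
  motion="10 3 2 0 0 0;19 6 8 0 0 0;19 6 16 0 0 0;19 6 22 0 0 0;19 6 26 0 0 0;19 6 26 0 0 0;19 6 26 0 0 0;19 6 26 0 0 0",
)

```text
time: 13.98
ee_pos: [0.6243, -0.103, 0.1162]
tcp_rot: [2.265, 2.176, 0.0]
ft_force: [0.1, 0.4, -1.3]
opening: 0.0228
```

```bash
python3 -c "
from h import *
s=st();print(s['ee_pos'],s['dq'].round(3),s['opening'],s['ft_force'].round(2))
cap('wrist','w6');cap('scene','s6');cap('side','d6');tgt([.63,-.03,.115],-2.2)"
```

```text
[ 0.62430895 -0.10303306  0.11622041] [ 0.004 -0.005 -0.004 -0.001 -0.     0.   ] 0.02281308381877721 [ 0.08  0.39 -1.28]
pos [ 0.6244 -0.1026  0.1163] jaw deg -2.3 tool z [ 0.001 -0.    -1.   ]
shift [72.7  2.7  1.3] turn [ 0.   0.  -0.1]
```

View pics/w6.png

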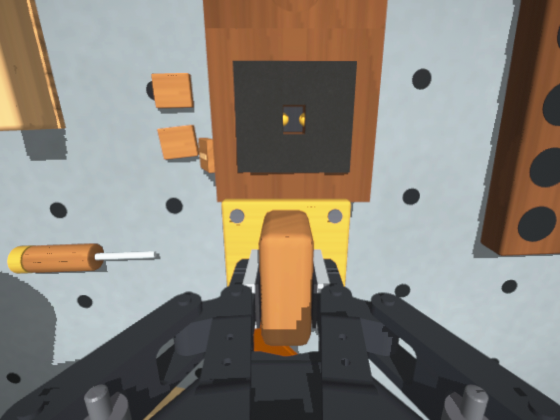

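Clear view: pad corners at about (234,61), (356,61), (351,173), socket with both catch balls at (294,120). Two chips lie flat on the cart and the third leans low against the plank side at (207,155). Measuring the pad relative to the plate.

Run:
```python
from h import *
c=load('w6'); s=st(); im=c['image']; R0=R.from_rotvec(s['tcp_rot']).as_matrix(); p0=s['ee_pos']
T=lambda uv,z:((ray(c,uv,z)-p0)@R0*1e3)
m=((im.max(2)<75)*255).astype(np.uint8); m[:40]=0; m[195:]=0; m[:,:220]=0; m[:,375:]=0
m=cv2.morphologyEx(m,cv2.MORPH_OPEN,np.ones((3,3)))
cn=max(cv2.findContours(m,0,1)[0],key=cv2.contourArea); h=cv2.convexHull(cn)
L=T(h.reshape(-1,2),.043)[:,:2].astype(np.float32); print(cv2.contourArea(cn),cv2.boundingRect(cn)); print('pad rect tool',cv2.minAreaRect(L)); ap=cv2.approxPolyDP(h,5,True).reshape(-1,2);print(ap.tolist(),T(ap,.043)[:,:2].round(1).tolist())
# catch balls (gold)
hsv=cv2.cvtColor(im,cv2.COLOR_RGB2HSV); g=cv2.inRange(hsv,(15,120,120),(35,255,255)); g[:95]=0; g[145:]=0; g[:,:270]=0; g[:,318:]=0
k,l,S,ct=cv2.connectedComponentsWithStats(g); print(S.tolist(),ct.tolist(),T(ct[1:].mean(0),.027).round(2))
dk=im[100:140,275:315].max(2); ys,xs=np.where(dk<14); print('hole?',xs.min()+275,xs.max()+275,ys.min()+100,ys.max()+100) if len(xs) else 0
# plate again
pm=cv2.inRange(hsv,(20,120,100),(32,255,255)); 
for row in (208,222): 
    xs=np.where(pm[row,215:360])[0]+215; print(T([[xs.min()-.5,row],[xs.max()+.5,row]],p0[2]-.0085).round(1).tolist())
    print(T([[xs.min()-.5,row],[xs.max()+.5,row]],p0[2]-.0125).round(1).tolist())
```

```text
12745.0 (234, 61, 122, 112)
pad rect tool ((73.47898864746094, 5.904155731201172), (75.53002166748047, 83.38704681396484), 0.22809667885303497)
[[234, 61], [355, 62], [348, 171], [238, 171]] [[111.3, -34.5], [110.7, 47.2], [36.5, 47.0], [36.6, -35.5]]
[[0, 0, 560, 420, 235092], [283, 113, 6, 12, 54], [299, 114, 6, 11, 54]] [[279.49361951916694, 209.54160924233918], [285.01851851851853, 118.85185185185185], [301.75925925925924, 119.0]] [[73.82  6.19 89.31]]
[[27.6, -34.8, 8.5], [27.5, 35.6, 8.5]]
[[26.4, -35.7, 12.5], [26.3, 36.5, 12.5]]
[[19.5, -34.8, 8.5], [19.4, 35.0, 8.5]]
[[18.1, -35.7, 12.5], [17.9, 36.0, 12.5]]
```

Pad measures 75.5×83.4 mm, centre at tool (73.5,6.0), and the ball midpoint is (73.8,6.2), so they agree. The plate sits at tool (0.6,0.2). Shift needed is (73,6).

Call:
arm_command(
  motion="12 1 0 0 0 0;28 2 0 0 0 0;45 4 0 0 0 0;60 5 0 0 0 0;70 6 0 0 0 0;73 6 0 0 0 -0.2;73 6 0 0 0 -0.2;73 6 0 0 0 -0.2",
)

```text
time: 14.8
ee_pos: [0.6332, -0.0298, 0.1159]
tcp_rot: [2.26, 2.182, -0.0]
ft_force: [-0.3, 0.8, -2.3]
opening: 0.0229
```

Call:
arm_command(
  motion="0 0 4 0 0 0;0 0 9 0 0 0;0 0 14 0 0 0;0 0 19 0 0 0;0 0 23 0 0 0;0 0 26 0 0 0;0 0 28 0 0 0;0 0 28 0 0 0",
)

```text
time: 15.47
ee_pos: [0.6331, -0.0296, 0.0874]
tcp_rot: [-2.26, -2.181, 0.001]
ft_force: [0.4, 0.4, -1.8]
opening: 0.0229
```

Call:
arm_command(
  motion="0 0 1 0 0 0;0 0 2 0 0 0;0 0 3 0 0 0;0 0 4 0 0 0;0 0 5 0 0 0;0 0 6 0 0 0;0 0 7 0 0 0;0 0 7 0 0 0",
)

```text
time: 16.13
ee_pos: [0.6331, -0.0295, 0.0807]
tcp_rot: [-2.26, -2.181, 0.0]
ft_force: [-0.3, -0.1, -1.6]
opening: 0.0228
```

The stub is in the hole with no side force. Going on to the catches.

Call:
arm_command(
  motion="0 0 1.5 0 0 0;0 0 3 0 0 0;0 0 4.5 0 0 0;0 0 6 0 0 0;0 0 7.5 0 0 0;0 0 9 0 0 0;0 0 10.5 0 0 0;0 0 12 0 0 0",
)

```text
time: 16.8
ee_pos: [0.6335, -0.0297, 0.07]
tcp_rot: [2.259, 2.181, 0.001]
ft_force: [-1.8, -0.6, 5.6]
opening: 0.023
```

Call:
arm_command(
  motion="0 0 1 0 0 0;0 0 2 0 0 0;0 0 3 0 0 0;0 0 4 0 0 0;0 0 5 0 0 0;0 0 6 0 0 0;0 0 6.5 0 0 0;0 0 6.5 0 0 0",
)

```text
time: 17.47
ee_pos: [0.6331, -0.0295, 0.0619]
tcp_rot: [-2.26, -2.181, 0.0]
ft_force: [1.8, -0.4, -9.8]
opening: 0.0224
```

Call:
arm_command(
  motion="0 0 0.5 0 0 0;0 0 1 0 0 0;0 0 1.5 0 0 0;0 0 2 0 0 0;0 0 2.5 0 0 0;0 0 3 0 0 0;0 0 3 0 0 0;0 0 3 0 0 0",
)

```text
time: 18.13
ee_pos: [0.6335, -0.0296, 0.0599]
tcp_rot: [2.26, 2.181, 0.001]
ft_force: [-0.1, -0.1, 1.1]
opening: 0.023
```

Call:
arm_command(
  motion="0 0 0.5 0 0 0;0 0 1 0 0 0;0 0 1.5 0 0 0;0 0 2 0 0 0;0 0 2.5 0 0 0;0 0 3 0 0 0;0 0 3.5 0 0 0;0 0 3.5 0 0 0",
)

```text
time: 18.8
ee_pos: [0.6335, -0.0296, 0.058]
tcp_rot: [2.259, 2.181, 0.001]
ft_force: [-4.7, 1.0, 15.7]
opening: 0.0231
```

Call:
arm_command(
  motion="0 -0.3 0.3 0 0 0;0 -0.6 0.5 0 0 0;0 -0.6 0.5 0 0 0;0 -0.6 0.5 0 0 0;0 -0.6 0.5 0 0 0;0 -0.6 0.5 0 0 0;0 -0.6 0.5 0 0 0;0 -0.6 0.5 0 0 0",
)

```text
time: 19.47
ee_pos: [0.6335, -0.0297, 0.058]
tcp_rot: [2.258, 2.18, 0.003]
ft_force: [-4.5, 1.3, 18.1]
opening: 0.0231
```

Run:
```python
from h import *
s=st(); print(s['ee_pos'],s['ft_force'].round(2),s['torque'].round(2),R.from_rotvec(s['tcp_rot']).as_matrix()[:,2].round(4))
w=cap('wrist','w7')['image'];a=cap('scene','s7')['image'];d=cap('side','d7')['image']
o=np.zeros((600,800,3),np.uint8); o[:315,:420]=cv2.resize(w,(420,315)); o[:270,425:800]=cv2.resize(a[200:290,215:340],(375,270),interpolation=2); o[320:600,:392]=cv2.resize(a[130:330,120:400],(392,280)); o[320:600,400:770]=cv2.resize(d[170:270,230:362],(370,280),interpolation=2)
cv2.imwrite('pics/m7.png',o[:,:,::-1])
```

```text
[ 0.63348662 -0.02966388  0.05800235] [-4.45  1.34 18.1 ] [0.14 0.8  0.01] [ 3.6e-03 -9.0e-04 -1.0e+00]
```

View pics/m7.png

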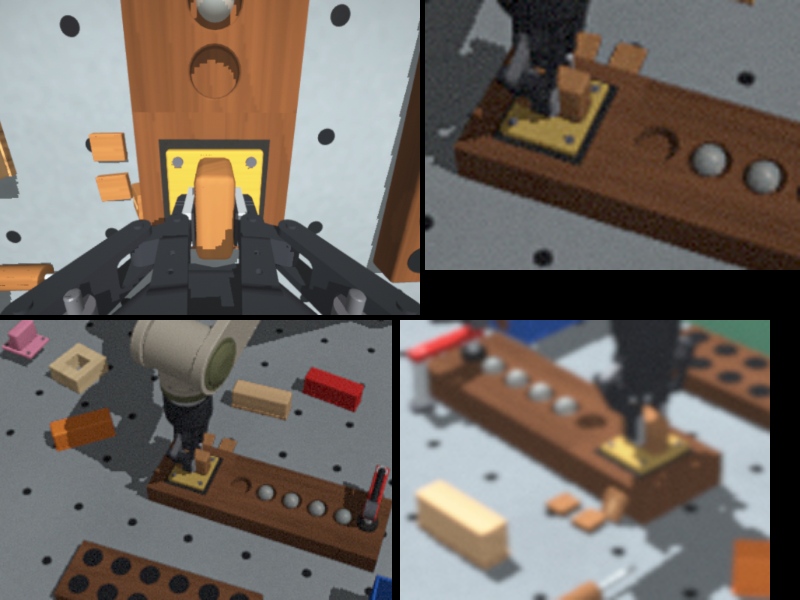

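Plate sits flat and square on the pad with an 18 N push; block and two chips are flat on the cart. I'll triangulate the leaning chip's height to be sure.

Run:
```python
from h import *
a=load('w6');b=load('d7')
z=np.linspace(0,.06,61); A=np.array([ray(a,[[207,155]],k)[0] for k in z]); B=np.array([ray(b,[[306,234.5]],k)[0] for k in z])
D=np.linalg.norm(A-B,axis=1); i=D.argmin(); print(z[i],D[i],A[i]); print(st()['ft_force'],st()['dq'].round(4))
```

```text
0.021 0.004085685184142256 [ 0.56264843 -0.05424685  0.021     ]
[-4.11868192  1.77521328 18.31475509] [-0.0007  0.0002 -0.0005 -0.0012 -0.0004 -0.0004]
```

```bash
python3 -c "
from h import *
print(bot.job_done()); s=st(); print(s['ee_pos'],s['ft_force'])"
```

```text
the job is handed in; nothing more can be done
None
the job is handed in; nothing more can be done
```

I handed the job in at about 20 s of the 72 s allowed. The system reports no verdict, so the results below are from my own last checks.

- **Chips and block:** I swept the three chips off the plank's -x side with the block and laid the block flat on the cart. Two chips lie flat. The third leans against the plank's side; its visible centre came out about 21 mm up, under the 30 mm limit, from two sight lines that missed each other by 4 mm.
- **Handle:** The push force rose to about 6 N at the catches and then dropped suddenly, as a snap would. The plate looks flat and square on the pad, and from the tool height its underside is about 40.4 mm up. The catches can't be read directly, so the snap is inferred from the force and height.
- **Final hold:** The gripper is still on the handle, pressing down with a steady 18 N or so. A sideways force of about 4 N was left, which a 0.6 mm correction did not remove. Tool tilt was under 0.005 rad.
- **Left alone:** The marbles, rasp and bradawl were not touched on any move. The marbles stayed in their pits in the last pictures, but I did not measure the rasp or bradawl again.

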